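# Blow swarf off a ball knob: lower it into the pot and hold the air lever at full blast

### The job

Take the bright aluminium ball knob from the blue parts tray, lower it gently into the deep steel blow-off pot, without dropping or knocking it, and let go of it on the rubber floor. Only then open the air: press the red lever of the valve beside the pot down past its first two clicks to the third, full blast, and keep it down there; it springs back when let go, so finish with your fingers still holding it at the third click. Leave everything else on the bench where it is.

Things in the scene. Friction and masses are not known exactly. Their poses are not given: they have to be found in the camera images.
- alu_knob_center (a point): centre of the bright aluminium ball knob to be cleaned: a 50 mm ball on a short 26 mm collar, 55 mm tall over all, 130 to 240 g. It stands upright on its collar in the tray with this point 30 mm above the tray's floor (33 mm above the bench); 38 mm or more is free beside it towards the tray's long walls, and its neighbour's middle is at least 80 mm away along the tray
- tray: blue parts tray, fixed: 170 mm (its x) by 290 mm (its y), walls 18 mm high and 3 mm thick, floor 3 mm thick; origin at the centre of its underside. The knobs and the ring stand in one row along its y axis, about 90 mm apart, in any order
- pot_floor (a point): centre of the top of the black rubber floor inside the steel blow-off pot; z points up. The pot is round, 158 mm outside, 150 mm clear inside, and its rim is 70 mm above this floor (118 mm above the bench). The pot and the valve stand on one grey base plate, fixed to the bench
- station: grey base plate of the blow-off station, 220 mm (its x) by 350 mm (its y), 8 mm thick, origin at the centre of its underside. The pot's axis is at y = +80 mm, the lever's pivot at x = +70, y = -90, z = 112 mm; the lever points along -x, rising
- lever_pad (a point): middle of the top face of the red pad at the lever's free end, 130 mm from the pivot along the lever and 8 mm above its centre line; the pad is 52 mm along the lever and 32 mm wide. This point is 180 mm above the bench at rest and 110 mm at the third click, where the pad is nearly level; on the way it swings 19 mm outward, away from the pivot
- lever_pivot (a point): the lever's pivot, on its axis; the lever swings in the upright plane through this point and the pad
- lever (a joint): angle of the valve lever in rad: 0 up at rest (0.49 rad or 28 degrees above level), growing as the pad is pressed down; clicks at 0.19, 0.38 and 0.57 (the third, 5 degrees below level), stop at 0.64. The humps between the clicks peak at 0.095, 0.285 and 0.475. A spring returns it to 0 from everywhere, so no click holds by itself; pushed at the pad's middle it takes about 10 N to start, 12 N to leave the first click, 14 N to leave the second, 8 to 15 N to hold at the third
- black_knob: black ball knob, 40 mm ball on a brass collar, 44 mm tall, in the tray; origin at the centre of its underside. Leave it alone
- collar: dark steel ring, 44 mm across, 14 mm high, lying in the tray; origin under its centre. Leave it alone
- spanner_big: dark open-ended spanner about 200 mm long lying on the bench; origin under its middle. Leave it alone
- spanner_small: dark open-ended spanner about 150 mm long lying on the bench; origin under its middle. Leave it alone
- brush: hand brush about 180 mm long lying on the bench; origin under its middle. Leave it alone
- oiler: yellow plastic oil bottle with a red cap, 48 mm across, 120 mm tall; origin at the centre of its underside. Leave it alone
- offcut: offcut of hollow aluminium window profile, 120 x 74 x 50 mm; origin under its middle. Leave it alone
There are look-alikes about, which are no part of the job. Leave any brown look-alike of the part that bears alu_knob_center alone.

How it is judged:
By the outcome, as a careful person would: the job done as asked, in the order asked, and still so for the second after the job is handed in, while the arm keeps its last pose, push and grip.
It also fails if it takes over 59 s, if anything falls off the work surface, if the arm or the gripper's body presses on something with over 40 N, if the wrist force passes 120 N, or if a joint passes its speed limit or range.

### The arm

A 6-joint arm with a two-finger parallel gripper is mounted at the origin on the work surface. World frame = base frame: x ahead of the robot, y to its left, z up, the work surface at z = 0. Lengths are in mm, angles in rad, forces in N, time in s.
With the tool pointing down it reaches from about 300 to 775 mm from the base axis. Payload 14.6 kg.
Tool frame: the origin (TCP) lies between the finger pads; the fingertips stand 25 mm ahead of it and the grasp point (between the pads) lies 6 mm ahead of it; z points along the fingers, y is the line along which they close (so a half turn about z gives the same grasp; the last joint's range is limited). The gripper opens to 94 mm and grips with 3 to 60 N. Pads are 16 mm wide; open, the fingers measure 119 mm over their backs; the gripper's body (75 mm by 177 mm) begins 78 mm behind the grasp point.
Start: joints at [1.037, 0.3, 1.521, -0, 1.321, -0.067], TCP at [247.513, 491.148, 230.446] pointing down, gripper open.
Joint ranges: [-3.03, 3.03], [-0.79, 2.21], [0.23, 2.52], [-1.04, 4.18], [0, 3.07], [-2.55, 2.55]. Speed limits (rad/s): [2.22, 2.22, 2.57, 3.14, 3.14, 3.14].

### API

Orientations are given as [roll, pitch, yaw] about the fixed x, y, z axes, in that order (R = Rz(yaw) Ry(pitch) Rx(roll)).
In Python, from cell import manip gives the robot as it stands. The module is installed in compiled form; this text tells all that it offers.
- The arm moves only by the tool step_arm, never from a script. Its argument "series" is one flat list of numbers, 5 for each row, row after row: the shift along the world's x, y, z in mm, then the turn about the world's z in rad, then the closure, from 0 (fully open) to 1 (shut). In form: [dx, dy, dz, spin, jaw, dx, dy, dz, spin, jaw, ...]. A call has 1 to 20 rows; each row shifts and turns the commanded pose from where the row before left it; what a row does not reach is not made up. A row lasts 1/8 s, in which the tool goes at most 62.5 mm and 10.7 degrees, less where a joint would pass 70% of its speed; a pose out of reach is approached as far as the arm can. A call is refused whole if a number of a shift passes 62.5 or a number of a turn 0.188, either way. A call with a gripper value outside its range is refused whole. The fingers move at their own pace and stop on an object; "squeeze" is the grip in N (left out, the last holds). Time passes only in rows, so rows that do not move let the fingers close. It gives the time, the measured TCP pose, the force, the opening and the grip force at its end, in the units of the state.
- manip.read_state(): the state, without advancing time (a new reading comes with each control period).
- manip.camera(name): name is "scene" or "top" or "wrist"; returns (picture, depth): 480x640x3 uint8, blue, green, red; 480x640 float32, mm along the optical axis (not along the pixel's ray), 0 where there is no reading.
- manip.camera_info(name): a dict with "fovy" (degrees; the focal length in pixels is half the picture's height over the tangent of half this angle, whatever the lens; pixels are square), "cx", "cy" (the principal point, pixels), "k1" (the pictures are not rectified: a ray, as slopes to the right and down, at radius r is drawn at 1 + k1 r^2 times it, then the intrinsics apply), "eye" and "orientation" of the camera in the world. Camera axes: x right, y down, z forward; pixel columns grow to the right and rows downward; lengths in mm; the calibration is good to about 2 mm. A picture is of the moment at which its call begins: read the wrist's pose just before it. camera_info takes no time and is no camera call; for the wrist camera it gives the pose at the moment of the call.
- manip.sign_off(): hands the job in; it is judged then, once.
The state is a dict: "clock": time; "joints": joint angles; "qd": joint speeds; "effort": joint torques, N m; "eef_pos": TCP position; "eef_rot": TCP orientation; "wrist_force": force on the tool from outside, world axes, zero at the start; "moment": the same for the moment, N m; "finger_gap": finger opening in mm; "finger_force": force on a finger pad.
Only numpy, scipy, OpenCV 4.12 (cv2) and the standard library are available. Lean on these libraries where they do the work, as an engineer would, in place of code of your own. Each camera call takes 0.05 s, during which the arm holds its last target. There are 200 camera calls.

## Working session

There is one attempt and no reset: what is moved stays moved. The work goes in short steps, Python scripts to look and compute and a tool call to move; the robot and the scene stay as the last step left them, time stands still between calls to the robot, and variables do not carry over. Pictures are saved under pics/ and viewed, at most 10 in all, crops included, and the job is handed in when it is done.

Besides the shell and the picture viewer there is one more tool, called after "Emit:" in YAML: its name, and indented under it one key for each argument. step_arm: Moves the arm, as the interface text tells. Its arguments: {"type":"object","properties":{"series":{"type":"array"},"squeeze":{"type":"number"}},"required":["series"]}

```bash
mkdir -p pics; cat > h.py <<'E'
import numpy as np, cv2
from cell import manip
from scipy.spatial.transform import Rotation as Rn
def cam(n):
    i=manip.camera_info(n); p,d=manip.camera(n); return p,d,i
def rot(i):
    o=np.array(i["orientation"],float)
    return o if o.shape==(3,3) else Rn.from_euler('xyz',o).as_matrix()
def ray(i,u,v):
    f=240/np.tan(np.radians(i["fovy"])/2)
    K=np.array([[f,0,i["cx"]],[0,f,i["cy"]],[0,0,1]])
    q=cv2.undistortPoints(np.array([[[u,v]]],float),K,np.array([i["k1"],0,0,0.]))[0,0]
    # k1 acts on ideal slopes
    return np.array(i["eye"]), rot(i)@np.array([q[0],q[1],1.])
def plane(i,u,v,z):
    e,r=ray(i,u,v); return e+r*(z-e[2])/r[2]
def dep(i,d,u,v):
    e,r=ray(i,u,v); return e+r*d[int(round(v)),int(round(u))]
E
python3 - <<'E'
from h import *
for n in("top","scene"):
    p,d,i=cam(n); cv2.imwrite(f"pics/{n}.png",p); np.savez(f"{n}.npz",p=p,d=d,i=i); print(i)
print(manip.read_state())
E
```

```text
{'fovy': 47.862346708977086, 'cx': 315.83122865516646, 'cy': 240.00634114779723, 'k1': -0.09570178414146917, 'eye': array([ 323.44517555,    9.85709155, 1455.67351948]), 'orientation': array([-2.97014106, -0.01582923, -1.55726133])}
{'fovy': 46.80871129372345, 'cx': 320.8409051934178, 'cy': 231.73492321986495, 'k1': 0.005790510498875294, 'eye': array([1666.80869795, -966.73532121, 1066.19376169]), 'orientation': array([-2.14415032, -0.00318297,  0.84927441])}
{'clock': 0.1, 'joints': array([ 1.03738420e+00,  3.00373698e-01,  1.52149701e+00, -2.22613605e-05,
        1.32067352e+00, -6.65931202e-02]), 'qd': array([-0.00077751, -0.00085486, -0.0019246 , -0.00017437, -0.00054937,
        0.00038433]), 'effort': array([ 1.22379137e-03, -5.32646227e+01, -3.53283191e+01,  7.08780019e-02,
        2.35329353e-02, -5.05872106e-05]), 'eef_pos': array([247.43060987, 490.98152597, 229.97530535]), 'eef_rot': array([-3.14064175e+00, -4.18060615e-05,  2.67477915e+00]), 'wrist_force': array([-0.36854194, -0.04021526, -0.54043932]), 'moment': array([ 0.01941723, -0.0386923 , -0.06824578]), 'finger_force': 0.0, 'finger_gap': 93.93975884410538}
```

View pics/top.png

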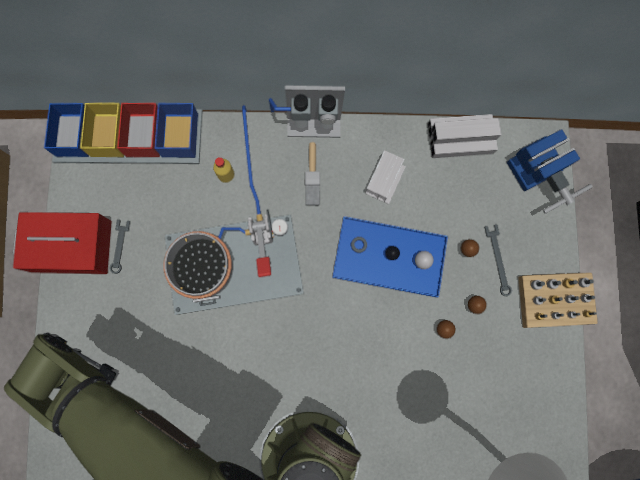

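View pics/scene.png

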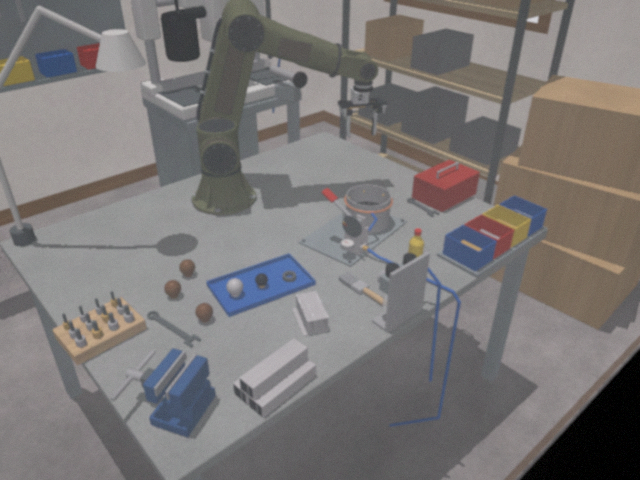

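The top view shows the bright knob at (424,260) at the right end of the blue tray, the pot at (198,264) and the red lever pad at (264,267). The lever's pivot is near (260,230). Brown look-alikes lie outside the tray. Next I'll measure these with masks.

```bash
python3 - <<'E'
from h import *
z=np.load("top.npz",allow_pickle=True); p,d,i=z["p"],z["d"],z["i"].item()
hsv=cv2.cvtColor(p,cv2.COLOR_BGR2HSV)
def blobs(m,x0,x1,y0,y1,amin=20):
    k=np.zeros(m.shape,np.uint8);k[y0:y1,x0:x1]=(m[y0:y1,x0:x1]>0)
    n,l,s,c=cv2.connectedComponentsWithStats(k)
    return [(s[j,4],c[j],(l==j)) for j in range(1,n) if s[j,4]>amin]
for a,c,_ in blobs((hsv[...,1]<60)&(hsv[...,2]>110),405,442,245,278):
    print("knob",a,c,"z33",plane(i,*c,33),"depth",dep(i,d,*c))
for a,c,l in blobs(((hsv[...,0]<8)|(hsv[...,0]>172))&(hsv[...,1]>150)&(hsv[...,2]>90),245,285,245,290):
    print("pad",a,c,plane(i,*c,180),dep(i,d,*c))
    r=cv2.minAreaRect(np.argwhere(l)[:,::-1].astype(np.float32)); print(r)
for a,c,l in blobs((hsv[...,0]>100)&(hsv[...,0]<125)&(hsv[...,1]>150),325,455,205,305,500):
    r=cv2.minAreaRect(np.argwhere(l)[:,::-1].astype(np.float32)); P=np.array([plane(i,*q,18) for q in cv2.boxPoints(r)]);print("tray",P.round(1),P.mean(0))
    print(np.linalg.norm(P-np.roll(P,1,0),axis=1))
# points cloud for pot rim: z between 112 and 124
pts=[]
for v in range(220,310):
    for u in range(155,240):
        q=dep(i,d,u,v)
        if 110<q[2]<126: pts.append(q)
pts=np.array(pts); (c,r)=cv2.minEnclosingCircle(pts[:,:2].astype(np.float32)); print("rim",len(pts),c,r,np.median(pts[:,2]))
A=np.c_[2*pts[:,:2],np.ones(len(pts))];s=np.linalg.lstsq(A,(pts[:,:2]**2).sum(1),rcond=None)[0];print(s[:2],np.sqrt(s[2]+s[0]**2+s[1]**2))
print("floor",dep(i,d,198,264),dep(i,d,206,268))
# lever: red mask in whole + plate corners
g=(cv2.GaussianBlur(p,(0,0),1))
import sys
crop=cv2.resize(p[205:320,150:310],None,fx=5,fy=5,interpolation=cv2.INTER_CUBIC);cv2.imwrite("pics/crop1.png",crop)
E
```

```text
knob 232 [424.29741379 259.53017241] z33 [ 521.86048072 -299.95167914   33.        ] depth [ 518.50169344 -294.70721598   57.08311052]
pad 215 [263.29767442 266.54418605] [478.67313572 116.45665152 180.        ] [478.09425961 116.05912044 184.75724169]
((263.24615478515625, 266.46929931640625), (18.10906982421875, 12.03136920928955), 82.87498474121094)
tray [[ 472.   -54.5   18. ]
 [ 638.7  -83.8   18. ]
 [ 589.5 -372.    18. ]
 [ 423.4 -337.    18. ]] [ 530.91376685 -211.8409177    18.        ]
[286.60720951 169.21792748 292.32003654 169.73073618]
rim 377 (493.28619384765625, 292.1039123535156) 80.4787368774414 117.01351791308775
[491.64921359 291.37663396] 76.70930568067158
floor [499.05478333 300.18936812  43.8693491 ] [488.85860982 278.56808181  43.66702947]
```

View pics/crop1.png

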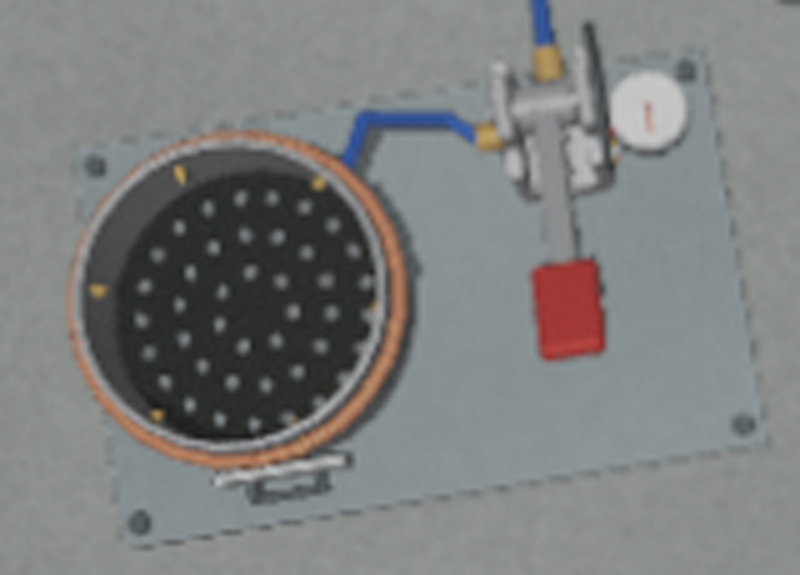

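Emit:
step_arm:
  series: [13.5,-39,3,-0.064,0,13.5,-39,3,-0.064,0,13.5,-39,3,-0.064,0,13.5,-39,3,-0.064,0,13.5,-39,0,-0.064,0,13.5,-39,0,-0.064,0,13.5,-39,0,-0.064,0,13.5,-39,0,-0.064,0,13.5,-39,0,-0.064,0,13.5,-39,0,-0.064,0,13.5,-39,0,-0.064,0,13.5,-39,0,-0.064,0,13.5,-39,0,-0.064,0,13.5,-39,0,-0.064,0,13.5,-39,0,-0.064,0,13.5,-39,0,-0.064,0,13.5,-39,0,-0.064,0,13.5,-39,0,-0.064,0,13.5,-39,-6,-0.064,0,13.5,-39,-6,-0.064,0]
  squeeze: 20

```text
clock: 2.6
eef_pos: [517.7, -290.1, 229.9]
eef_rot: [-3.141, -0.0, 1.393]
wrist_force: [-0.1, -0.1, 0.3]
finger_gap: 93.6
finger_force: 0.0
```

Emit:
step_arm:
  series: [0,-9,0,0,0.1,0,0,0,0,0.1]

```text
clock: 2.85
eef_pos: [517.2, -297.7, 230.1]
eef_rot: [-3.141, -0.0, 1.395]
wrist_force: [-0.3, 0.7, -0.3]
finger_gap: 84.6
finger_force: 0.0
```

```bash
python3 - <<'E'
from h import *
p,d,i=cam("wrist"); cv2.imwrite("pics/w1.png",p); np.savez("w1.npz",p=p,d=d,i=i); print(i)
s=manip.read_state(); print(s["clock"],s["eef_pos"],s["eef_rot"],s["finger_gap"])
E
```

```text
{'fovy': 63.16041467241605, 'cx': 328.47582982943925, 'cy': 239.71079352624648, 'k1': 0.021863170513337474, 'eye': array([ 530.73157913, -219.54115652,  385.02243833]), 'orientation': array([ 2.86561901e+00,  5.61127668e-04, -1.75692723e-01])}
2.9 [ 517.34440702 -297.19667479  230.50067885] [-3.14138355e+00 -2.26874178e-04  1.39564006e+00] 84.57148938467542
```

View pics/w1.png

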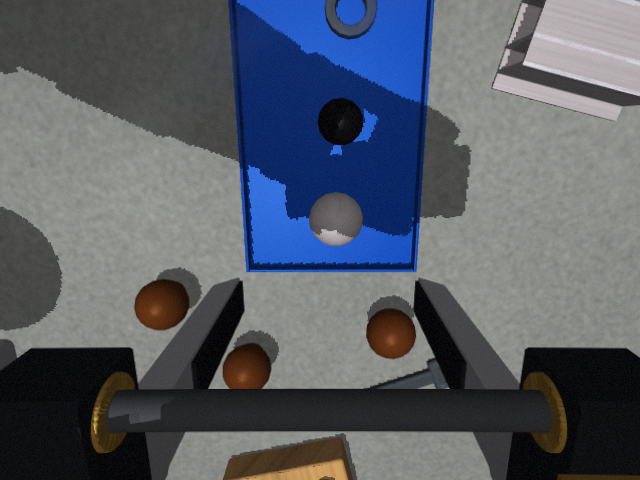

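The wrist view shows the knob alone at about (336,218), with clear floor on both sides towards the long walls. The brown balls are outside the tray.

```bash
python3 - <<'E'
from h import *
z=np.load("w1.npz",allow_pickle=True); p,d,i=z["p"],z["d"],z["i"].item()
hsv=cv2.cvtColor(p,cv2.COLOR_BGR2HSV); m=np.zeros((480,640),np.uint8); m[185:255,300:375]=((hsv[...,1]<110)*255)[185:255,300:375]
c=max(cv2.findContours(m,0,1)[0],key=cv2.contourArea); (u,v),r=cv2.minEnclosingCircle(c); print(u,v,r,cv2.contourArea(c))
print(plane(i,u,v,33)); q=dep(i,d,u,v); e,t=ray(i,u,v); print(q, q+t/np.linalg.norm(t)*25)
E
```

```text
335.4285583496094 218.7142791748047 26.880407333374023 2167.5
[ 522.95099922 -298.95379271   33.        ]
[ 523.49261447 -293.42578644   57.5046927 ] [ 522.95372222 -298.92600031   33.12319885]
```

Emit:
step_arm:
  series: [5.6,-1.7,-25,0,0.1,0,0,-30,0,0.1,0,0,-30,0,0.1,0,0,-30,0,0.1,0,0,-25,0,0.1,0,0,-20,0,0.1,0,0,-15,0,0.1,0,0,-10,0,0.1,0,0,-6,0,0.1,0,0,0,0,0.1,0,0,0,0,0.1]

```text
clock: 4.28
eef_pos: [523.4, -299.7, 40.0]
eef_rot: [3.141, 0.0, 1.395]
wrist_force: [0.1, 0.6, 0.7]
finger_gap: 84.6
finger_force: 0.0
```

Emit:
step_arm:
  series: [0,0,0,0,0.25,0,0,0,0,0.35,0,0,0,0,0.42,0,0,0,0,0.48,0,0,0,0,0.55,0,0,0,0,0.65,0,0,0,0,0.65]
  squeeze: 15

```text
clock: 5.15
eef_pos: [523.2, -299.6, 39.5]
eef_rot: [3.141, 0.0, 1.395]
wrist_force: [1.5, 0.2, 0.6]
finger_gap: 48.5
finger_force: 15.0
```

Emit:
step_arm:
  series: [0,0,5,0,1,0,0,10,0,1,0,0,20,0,1,0,0,30,0,1,0,0,35,0,1,0,0,35,0,1,0,0,35,0,1,0,0,25,0,1,0,0,10,0,1,0,0,0,0,1]
  squeeze: 25

```text
clock: 6.4
eef_pos: [523.1, -299.5, 245.0]
eef_rot: [3.141, 0.0, 1.395]
wrist_force: [0.4, 0.9, -2.8]
finger_gap: 48.6
finger_force: 25.0
```

```bash
python3 - <<'E'
from h import *
s=manip.read_state(); print(s["clock"],s["eef_pos"],s["eef_rot"],s["finger_gap"],s["wrist_force"],s["joints"])
p,d,i=cam("wrist"); cv2.imwrite("pics/w2.png",p)
E
```

```text
6.4 [ 523.07313042 -299.54861486  244.9598977 ] [3.14083606e+00 3.69271952e-04 1.39481837e+00] 48.57424171508751 [ 0.43085209  0.89157517 -2.76380811] [-5.80821801e-01  4.08212234e-01  1.34164778e+00 -4.20989917e-05
  1.39089176e+00 -4.04836468e-01]
```

View pics/w2.png

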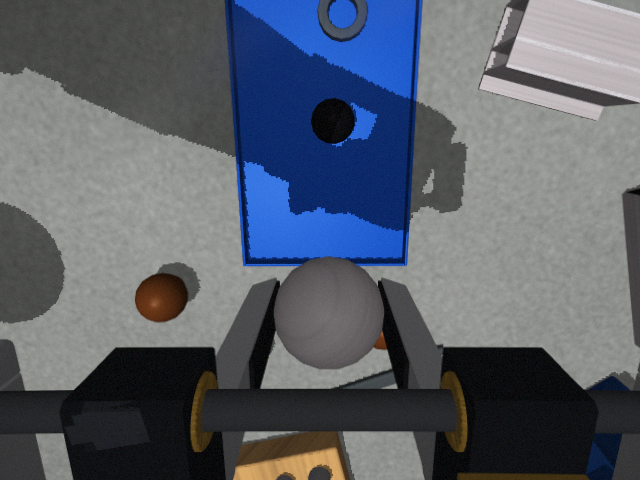

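Held upright: the ball is centred between the pads at (330,312) and the tray place is empty. Now I'll carry it to above the pot.

Emit:
step_arm:
  series: [-1.5,15,10,0.053,1,-1.5,25,10,0.053,1,-1.5,32,10,0.053,1,-1.5,32,0,0.053,1,-1.5,32,0,0.053,1,-1.5,32,0,0.053,1,-1.5,32,0,0.053,1,-1.5,32,0,0.053,1,-1.5,32,0,0.053,1,-1.5,32,0,0.053,1,-1.5,32,0,0.053,1,-1.5,32,0,0.053,1,-1.5,32,0,0.053,1,-1.5,32,0,0.053,1,-1.5,32,0,0.053,1,-1.5,32,0,0.053,1,-1.5,32,0,0.053,1,-1.5,32,0,0.053,1,-1.5,25,0,0.053,1,-1.5,15,0,0.053,1]

```text
clock: 8.95
eef_pos: [491.8, 294.2, 274.9]
eef_rot: [3.141, -0.0, 2.46]
wrist_force: [0.2, -0.8, -1.6]
finger_gap: 48.1
finger_force: 25.0
```

Emit:
step_arm:
  series: [0,0,0,0,1,0,0,0,0,1]

```text
clock: 9.2
eef_pos: [493.0, 291.9, 274.6]
eef_rot: [-3.142, 0.0, 2.454]
wrist_force: [0.1, -1.0, -1.6]
finger_gap: 48.9
finger_force: 25.0
```

```bash
python3 - <<'E'
from h import *
s=manip.read_state(); print(s["clock"],s["eef_pos"],s["eef_rot"],s["finger_gap"],s["wrist_force"])
p,d,i=cam("wrist"); cv2.imwrite("pics/w3.png",p); np.savez("w3.npz",p=p,d=d,i=i)
V,U=np.mgrid[0:480:2,0:640:2]
P=np.array([dep(i,d,u,v) for u,v in zip(U.ravel(),V.ravel()) if d[v,u]>0])
for a,b in((114,122),):
    k=P[(P[:,2]>a)&(P[:,2]<b)&(np.hypot(P[:,0]-492,P[:,1]-292)<95)][:,:2]
    s_=np.linalg.lstsq(np.c_[2*k,np.ones(len(k))],(k**2).sum(1),rcond=None)[0]; print(len(k),s_[:2],np.sqrt(s_[2]+s_[:2]@s_[:2]))
E
```

```text
9.2 [493.00202433 291.91521745 274.60478244] [-3.14152572e+00  1.56681806e-04  2.45408879e+00] 48.85066348392385 [ 0.13267666 -0.98492074 -1.62873071]
576 [493.43448845 291.7075838 ] 76.10993494249416
```

View pics/w3.png

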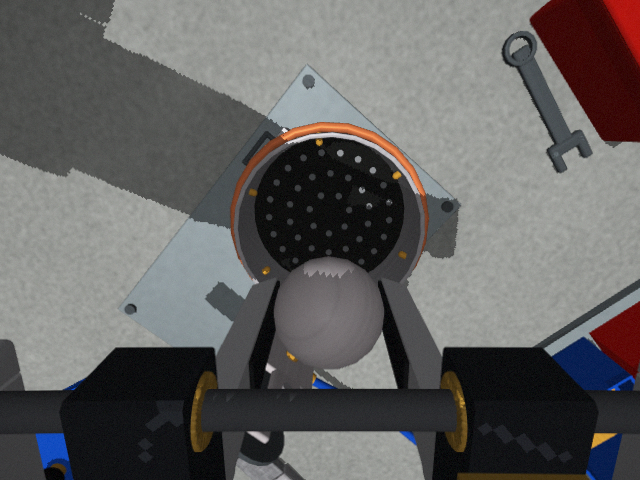

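The ball is still held at (330,312) over the open pot, whose rim centre fits to (493,292), directly below the TCP. I'll lower it.

Emit:
step_arm:
  series: [0,0,-15,0,1,0,0,-25,0,1,0,0,-25,0,1,0,0,-25,0,1,0,0,-25,0,1,0,0,-20,0,1,0,0,-15,0,1,0,0,-12,0,1,0,0,-10,0,1,0,0,-6,0,1,0,0,-4,0,1,0,0,0,0,1,0,0,0,0,1]

```text
clock: 10.88
eef_pos: [493.3, 292.5, 92.8]
eef_rot: [3.141, 0.0, 2.455]
wrist_force: [-0.1, -0.6, -2.0]
finger_gap: 48.5
finger_force: 25.0
```

Emit:
step_arm:
  series: [0,0,-2,0,1,0,0,-2,0,1,0,0,0,0,1,0,0,0,0,1]

```text
clock: 11.38
eef_pos: [493.1, 292.5, 88.4]
eef_rot: [-3.142, -0.0, 2.455]
wrist_force: [0.2, -0.3, -1.6]
finger_gap: 48.2
finger_force: 25.0
```

Emit:
step_arm:
  series: [0,0,-1,0,1,0,0,-1,0,1,0,0,-1,0,1,0,0,0,0,1,0,0,0,0,1]

```text
clock: 12.0
eef_pos: [493.1, 292.5, 85.5]
eef_rot: [3.142, 0.0, 2.455]
wrist_force: [0.1, -0.6, -1.7]
finger_gap: 48.7
finger_force: 25.0
```

Emit:
step_arm:
  series: [0,0,-0.5,0,1,0,0,-0.5,0,1,0,0,0,0,1,0,0,0,0,1]

```text
clock: 12.5
eef_pos: [493.1, 292.5, 84.5]
eef_rot: [3.142, 0.0, 2.455]
wrist_force: [-0.6, -0.2, -1.6]
finger_gap: 48.6
finger_force: 25.0
```

Emit:
step_arm:
  series: [0,0,-0.5,0,1,0,0,-0.5,0,1,0,0,0,0,1,0,0,0,0,1]

```text
clock: 13.0
eef_pos: [493.2, 292.5, 84.4]
eef_rot: [3.141, 0.0, 2.455]
wrist_force: [-4.4, -2.5, 9.0]
finger_gap: 48.5
finger_force: 25.0
```

Contact with the floor. I'll ease off slightly and open the fingers.

Emit:
step_arm:
  series: [0,0,0.6,0,1,0,0,0,0,1,0,0,0,0,0.46,0,0,0,0,0.44,0,0,0,0,0.4,0,0,0,0,0.34,0,0,0,0,0.26,0,0,0,0,0.2,0,0,0,0,0.2,0,0,0,0,0.2]

```text
clock: 14.25
eef_pos: [493.1, 292.5, 84.1]
eef_rot: [3.142, 0.0, 2.455]
wrist_force: [-0.2, -0.5, 0.5]
finger_gap: 75.7
finger_force: 0.0
```

Emit:
step_arm:
  series: [0,0,5,0,0.2,0,0,10,0,0.2,0,0,20,0,0.2,0,0,30,0,0.2,0,0,35,0,0.2,0,0,35,0,0.2,0,0,35,0,0.2,0,0,25,0,0.2,0,0,0,0,0.2]

```text
clock: 15.38
eef_pos: [493.5, 292.7, 281.3]
eef_rot: [3.138, 0.002, 2.455]
wrist_force: [-0.2, -0.1, 0.2]
finger_gap: 75.1
finger_force: 0.0
```

```bash
python3 - <<'E'
from h import *
s=manip.read_state(); print(s["clock"],s["eef_pos"],s["eef_rot"],s["finger_gap"],s["wrist_force"],s["joints"])
p,d,i=cam("top"); np.savez("t2.npz",p=p,d=d,i=i)
q,d,i=cam("wrist"); np.savez("w4.npz",p=q,d=d,i=i)
a=cv2.resize(p[200:320,130:310],(400,267)); b=cv2.resize(q,(400,300)); cv2.imwrite("pics/m.png",np.vstack([a,b]))
E
```

```text
15.375 [493.48113004 292.65697464 281.34421877] [3.13790501e+00 1.61998791e-03 2.45477809e+00] 75.07270550056565 [-0.15226571 -0.14856034  0.16193927] [ 4.71457056e-01  3.18477926e-01  1.37895513e+00 -5.66779716e-06
  1.44013181e+00 -4.12526966e-01]
```

View pics/m.png

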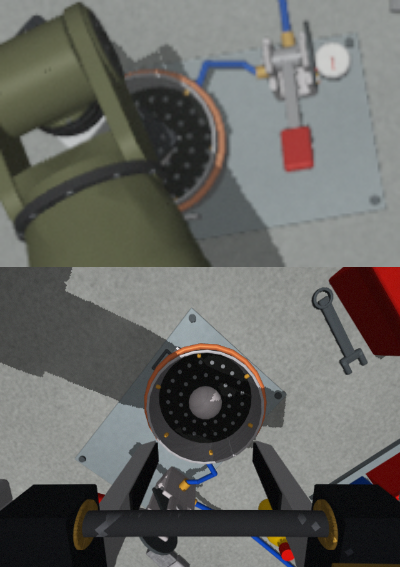

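The knob stands upright in the middle of the pot (lower picture, (205,402)) and the lever is untouched at rest. Next I'll move over the pad with the fingers closed and squared to the lever.

Emit:
step_arm:
  series: [0,-6,0,0.06,0.3,-1,-12,0,0.07,0.5,-1,-16,0,0.07,0.7,-1,-16,0,0.07,1,-1,-16,0,0.07,1,-1,-16,0,0.07,1,-1,-16,0,0.07,1,-1,-16,0,0.07,1,-1,-16,0,0.07,1,-1,-16,0,0.07,1,-1,-14,0,0.07,1,-1,-10,0,0.07,1,-1,-5,0,0.015,1,0,0,-20,0,1,0,0,-20,0,1,0,0,-10,0,1,0,0,-5,0,1,0,0,0,0,1]
  squeeze: 30

```text
clock: 17.73
eef_pos: [481.2, 117.5, 224.1]
eef_rot: [3.142, 0.0, -2.984]
wrist_force: [0.4, -0.8, -0.4]
finger_gap: 0.7
finger_force: 0.0
```

```bash
python3 - <<'E'
from h import *
s=manip.read_state(); print(s["clock"],s["eef_pos"],s["eef_rot"],s["finger_gap"],s["wrist_force"])
q,d,i=cam("wrist"); np.savez("w5.npz",p=q,d=d,i=i)
cv2.imwrite("pics/w5.png",q)
E
```

```text
17.725 [481.15766681 117.52601408 224.13214908] [ 3.14155844e+00  7.08615194e-06 -2.98351810e+00] 0.7470783938349314 [ 0.35179584 -0.83219033 -0.4175651 ]
```

View pics/w5.png

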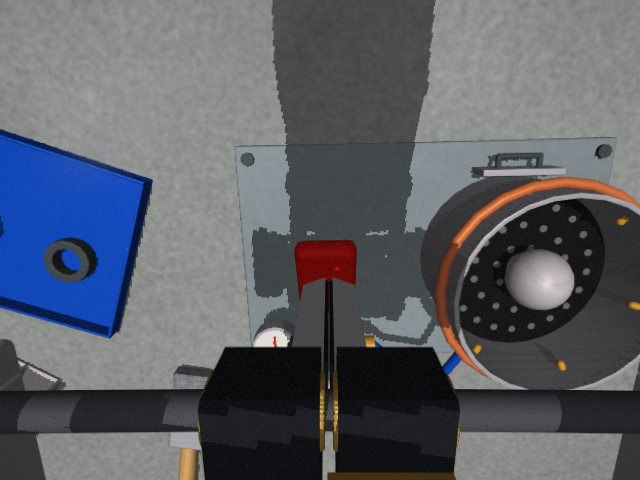

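The closed fingers sit squarely over the red pad (centred at (327,270)) and the knob still stands in the pot. I'll press along the pad's arc, first part now.

Emit:
step_arm:
  series: [0,0,-8,0,1,0,0,-7,0,1,-2.6,-0.4,-5,0,1,-2.6,-0.4,-5,0,1,-2.6,-0.4,-5,0,1,-1.8,-0.3,-5,0,1,-1.8,-0.3,-5,0,1,-1.8,-0.3,-5,0,1,0,0,0,0,1]

```text
clock: 18.9
eef_pos: [468.4, 115.3, 179.5]
eef_rot: [-3.141, 0.002, -2.983]
wrist_force: [1.0, -1.7, 9.7]
finger_gap: 0.4
finger_force: 4.7
```

Emit:
step_arm:
  series: [-1.2,-0.2,-5,0,1,-1.2,-0.2,-5,0,1,-1.2,-0.2,-5,0,1,-0.6,-0.1,-5,0,1,-0.6,-0.1,-5,0,1,-0.6,-0.1,-5,0,1,0,0,-5,0,1,0,0,-5,0,1,0,0,-4,0,1,0,0,0,0,1,0,0,0,0,1]

```text
clock: 20.27
eef_pos: [462.2, 114.1, 135.3]
eef_rot: [-3.141, -0.001, -2.983]
wrist_force: [-6.3, -3.5, 11.8]
finger_gap: 0.4
finger_force: 6.0
```

```bash
python3 - <<'E'
from h import *
s=manip.read_state(); print(s["clock"],s["eef_pos"],s["eef_rot"],s["finger_gap"],s["wrist_force"])
q,d,i=cam("wrist")
hsv=cv2.cvtColor(q,cv2.COLOR_BGR2HSV); m=((hsv[...,0]<8)|(hsv[...,0]>172))&(hsv[...,1]>150)&(hsv[...,2]>40)
vs,us=np.nonzero(m[200:340,270:390]); vs+=200;us+=270
P=np.array([dep(i,d,u,v) for u,v in zip(us,vs)]); h=(P-[588.,133,0])@[-.9875,-.157,0]
k=P[:,2]>95; print(len(P),np.percentile(P[k,2],[5,50,95]),np.percentile(h[k],[2,98]))
print("slope",np.polyfit(h[k],P[k,2],1))
cv2.imwrite("pics/w6.png",q)
E
```

```text
20.275 [462.22403136 114.13604652 135.32677862] [-3.14105627e+00 -7.25627306e-04 -2.98341375e+00] 0.39295196166990615 [-6.3373455  -3.52320608 11.76578382]
2461 [105.2877392  109.0367318  112.22014442] [120.84227025 150.50859881]
slope [ 0.3440466  61.28442133]
```

View pics/w6.png

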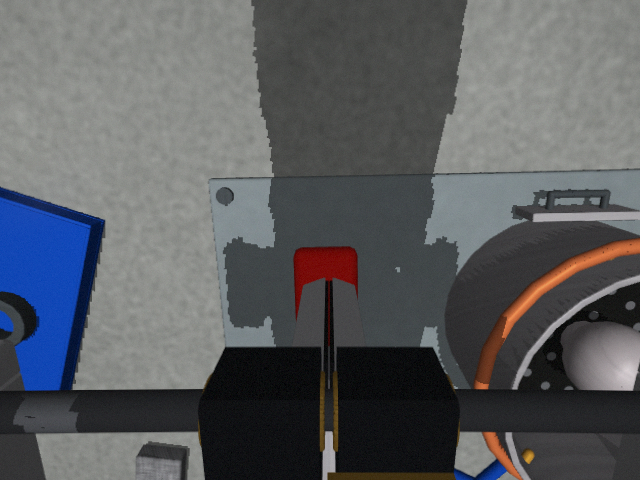

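Emit:
step_arm:
  series: [0,0,-1,0,1,0,0,0,0,1,0,0,0,0,1]

```text
clock: 20.7
eef_pos: [462.2, 114.1, 134.4]
eef_rot: [-3.141, -0.001, -2.983]
wrist_force: [-7.0, -4.4, 12.5]
finger_gap: 0.2
finger_force: 6.3
```

```bash
python3 - <<'E'
from h import *
q,d,i=cam("wrist")
R=[];
for v in range(251,276,2):
    for u in range(302,352,2):R.append(dep(i,d,u,v))
R=np.array(R); h=(R-[589.,134,0])@[-.9875,-.157,0]; k=abs(R[:,2]-np.median(R[:,2]))<6
print(np.median(R[:,2]),h[k].min(),h[k].max(),np.polyfit(h[k],R[k,2],1))
s=manip.read_state(); print(s["clock"],s["eef_pos"],s["wrist_force"])
E
```

```text
108.10787242697057 138.87127173031774 151.16676688875881 [ -0.15419249 130.37999465]
20.75 [462.22933626 114.14321042 134.40482659] [-6.55459746 -3.39762303 11.93835789]
```

```bash
python3 -c "
from cell import manip
print(manip.sign_off())"
```

```text
the job is handed in; nothing more can be done
None
```

The knob stands upright on the pot's rubber floor, and the job is handed in with the fingers holding the lever at the third click: pad at about 110 mm, about 12 N, clock about 21 s.

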